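Put the screwdrivers back in their cut-outs of the tool tray

TASK

Put the three screwdrivers away in the plywood tool tray: lay each one all the way down in the cut-out made for its length, with the handle in the wide part, and let go of it. The two needle files and the marker do not belong in the tray; leave them where they lie.

Things in the scene. Friction and masses are not known exactly. Their poses are not given: they have to be found in the camera images.
- red_handle (a point): Longest screwdriver: red handle 28 mm thick, 94 long; 205 mm over all, steel blade 6 mm. Point: on the axis at mid-handle, 13 mm above what it lies on; y runs from blade to butt, z up as it lies. Handle reaches 47 mm each way along y, blade tip 157 mm along -y. Weight (0.16 kg) is nearly all in the handle: grip across x here.
- black_handle (a point): Middle screwdriver: black handle 24 mm thick, 85 long; 170 mm over all, steel blade 6 mm. Point: on the axis at mid-handle, 11 mm above what it lies on; y runs from blade to butt, z up as it lies. Handle reaches 43 mm each way along y, blade tip 127 mm along -y. Weight (0.16 kg) is nearly all in the handle: grip across x here.
- amber_handle (a point): Shortest screwdriver: amber (orange-yellow) handle 20 mm thick, 82 long with collar; 144 mm over all, steel blade 6 mm. Point: on the axis at mid-handle, 10 mm above what it lies on; y runs from blade to butt, z up as it lies. Handle reaches 41 mm each way along y, blade tip 103 mm along -y. Weight (0.16 kg) is nearly all in the handle: grip across x here.
- drawer_tray: Low plywood tray, 248 x 254 x 30 mm, fixed; origin under its centre, y from the blade side to the handle side. Side by side in it, in any order, lie three fixed black plastic inlays 77.5 x 240 mm, black top 25 mm and yellow cut-out floor 11 mm above the bench. Each cut-out is one screwdriver's outline and 6 mm more all round. A blue vice 150 mm high stands between tray and robot.
- inlay_long_seat (a point): Inlay with the longest cut-out, for the red screwdriver. Point: on the yellow floor under where mid-handle belongs; y runs from the blade end to the handle end, z up. Pocket 40 mm wide, 53 mm each way along y, then an 18 mm wide blade channel ending 163 mm along -y. A finger groove, 46 mm wide along y and as deep, crosses all three inlays here; the tray walls dip to 11 mm at its ends.
- inlay_middle_seat (a point): Inlay with the middle cut-out, for the black screwdriver. Point: on the yellow floor under where mid-handle belongs; y runs from the blade end to the handle end, z up. Pocket 36 mm wide, 48 mm each way along y, then an 18 mm wide blade channel ending 133 mm along -y. The same finger groove, 46 mm wide, crosses here.
- inlay_short_seat (a point): Inlay with the shortest cut-out, for the amber screwdriver. Point: on the yellow floor under where mid-handle belongs; y runs from the blade end to the handle end, z up. Pocket 32 mm wide, 47 mm each way along y, then an 18 mm wide blade channel ending 109 mm along -y. The same finger groove, 46 mm wide, crosses here.
- file_red: Thin needle file with a red plastic handle, 162 mm long, 10 mm thick, lying in one row with the screwdrivers; origin under the middle of its length, y along it towards the handle. Leave it where it lies. A fixed black lead, about 7 mm thick, runs along the bench between this row and the tray, a few cm from the handles.
- file_yellow: Thin needle file with a yellow plastic handle, 162 mm long, 10 mm thick, lying to the right of the screwdrivers; origin under the middle of its length, y along it towards the handle. Leave it where it lies.
- marker_red: Red and white felt marker, 131 mm long, 15 mm thick, lying to the right of the screwdrivers; origin under the middle of its length, y along it. Leave it where it lies.
Mind the look-alikes: they are no part of the job. Of the things that look like the part that bears black_handle, the larger one is meant.

How it is judged:
At the end, for the whole second after the job is handed in: Each screwdriver lies released and at rest in the cut-out of its own length: handle middle within 10 mm (each way) of the pocket's middle and at most 4 mm above seated height, axis within 0.12 rad of the cut-out's; files and marker never moved more than 25 mm (x of red_handle in the frame of inlay_long_seat between -0.01 and 0.01 m and y of red_handle in the frame of inlay_long_seat between -0.01 and 0.01 m and z of red_handle in the frame of inlay_long_seat below 0.0174 m and angle between the y axis of red_handle and the y axis of inlay_long_seat, either way round below 0.12 rad and linear speed of each of driver_red, driver_black, driver_amber below 0.02 m/s and x of black_handle in the frame of inlay_middle_seat between -0.01 and 0.01 m and y of black_handle in the frame of inlay_middle_seat between -0.01 and 0.01 m and z of black_handle in the frame of inlay_middle_seat below 0.0153 m and angle between the y axis of black_handle and the y axis of inlay_middle_seat, either way round below 0.12 rad and x of amber_handle in the frame of inlay_short_seat between -0.01 and 0.01 m and y of amber_handle in the frame of inlay_short_seat between -0.01 and 0.01 m and z of amber_handle in the frame of inlay_short_seat below 0.0137 m and angle between the y axis of amber_handle and the y axis of inlay_short_seat, either way round below 0.12 rad); the robot touches nothing.
It fails at once if the red-handled needle file was moved more than 25 mm (distance of file_red from where it was at the start of the episode above 0.025 m).
It fails at once if the yellow-handled needle file was moved more than 25 mm (distance of file_yellow from where it was at the start of the episode above 0.025 m).
It fails at once if the red marker was moved more than 25 mm (distance of marker_red from where it was at the start of the episode above 0.025 m).
It also fails if it takes over 90 s, if anything falls off the work surface, if the arm or the gripper's body presses on something with over 40 N, if the wrist force passes 120 N, or if a joint passes its speed limit or range.

ROBOT

A 7-joint arm with a two-finger parallel gripper is mounted at the origin on a cart in front of the work surface, level with it; the furniture and walls round the work are solid. World frame = base frame: x ahead of the robot, y to its left, z up, the work surface at z = 0. Lengths are in m, angles in rad, forces in N, time in s.
With the tool pointing down it reaches from about 0.4 to 0.85 m from the base axis. Payload 10.4 kg.
Tool frame: the origin (TCP) lies at the very end of the fingers, on their centre line; the grasp point (between the pads) lies 19 mm behind it; z points along the fingers, y is the line along which they close (so a half turn about z gives the same grasp; the last joint's range is limited). The gripper opens to 87 mm and grips with 3 to 60 N. Pads are 19 mm wide; open, the fingers measure 117 mm over their backs; the gripper's body (75 mm by 190 mm) begins 51 mm behind the grasp point.
Start: joints at [1.274, 0.332, -0.065, 1.46, 0.022, 1.35, -0.088], TCP at [0.169, -0.602, 0.223] pointing down, gripper open.
Joint ranges: [-2.6, 2.6], [-0.5, 2.12], [-1.47, 1.34], [0.16, 2.42], [-1.27, 4.41], [0.06, 2.06], [-2.6, 2.6]. Speed limits (rad/s): [2.22, 2.22, 2.79, 2.79, 3.14, 3.14, 3.14].

INTERFACE

Orientations are given as a unit quaternion [x, y, z, w].
In Python, from bench import r gives the robot as it stands.
- The arm moves only by the shell command python3 -m jog 'ROWS' [FORCE]. ROWS is a JSON list of rows, 1 to 12 of them, each of 5 numbers: dx, dy, dz in m, then a turn about the tool's z in rad, then the finger opening in m; each row is the pose to reach, as a shift and turn from the pose commanded when the command began, along the tool's axes at that moment; what a row does not reach only later rows make up. A row lasts 1/10 s, in which the tool goes at most 0.05 m and 0.15 rad, less where a joint would pass 70% of its speed; a pose out of reach is approached as far as the arm can. The fingers move at their own pace and stop on an object; FORCE is the grip in N (left out, the last holds). Time passes only in rows, so rows that do not move let the fingers close. It prints the time, the measured TCP pose, the force, the opening and the grip force at its end.
- r.read_state(): the state, without advancing time (a new reading comes with each control period).
- r.camera(name): name is "scene" or "top" or "wrist"; returns a dict with "img" (420x560x3 uint8, red, green, blue), "fx", "fy", "cx", "cy" (pixels), "pose" (4x4, takes a point from camera to world coordinates). Camera axes: x right, y down, z forward; pixel columns grow to the right and rows downward; lengths in m; the calibration is good to about 2 mm. A picture is of the moment at which its call begins. There is no depth.
- r.close_job(): hands the job in; it is judged then, once.
Trained networks look in the newest picture that a camera, given by its name, has taken for a name from the list of things; names that differ only in an ending like _2 or _b are one class to them, and where a whole thing is asked for, a point or a joint stands for the part that bears it (a point fixed in the world has none). Each returns a list of dicts, best first, with "p" (0 to 1); they miss things now and then, are a little off and sometimes report something else, mostly with a low value. They report only what shows in the picture. A call takes as long as a camera call. They do not tell look-alikes from the thing itself.
- r.recognise(camera, label): "position" ([column, row] as shares, 0 to 1, of the picture: columns of its width, rows of its height, amid what is visible of it).
- r.regions_of(camera, label): "pixels" (420x560 bool, what is visible of it) and "position" ([column, row] as shares, 0 to 1, of the picture: columns of its width, rows of its height, amid what is visible of it).
The state is a dict: "time": time; "joint_positions": joint angles; "joint_vel": joint speeds; "joint_torque": joint torques, N m; "ee_pos": TCP position; "eef_rot": TCP orientation; "ft_force": force on the tool from outside, world axes, zero at the start; "torque": the same for the moment, N m; "width": finger opening in m; "grip_force": force on a finger pad.
Only numpy, scipy, OpenCV 4.12 (cv2) and the standard library are available. Lean on these libraries where they do the work, as an engineer would, in place of code of your own. Each camera call takes 0.05 s, during which the arm holds its last target. There are 200 camera calls.

## Working session

There is one attempt and no reset: what is moved stays moved. The work goes in short steps, Python scripts to look and compute and a shell command to move; the robot and the scene stay as the last step left them, time stands still between calls to the robot, and variables do not carry over. Pictures are saved under pics/ and viewed, at most 14 in all, crops included, and the job is handed in when it is done.

```bash
mkdir -p pics; ls; cat > h.py <<'E'
import numpy as np, cv2
from bench import r
from scipy.spatial.transform import Rotation as R
def px2w(c,uv,z):
    uv=np.atleast_2d(uv).astype(float)
    d=np.c_[(uv[:,0]-c["cx"])/c["fx"],(uv[:,1]-c["cy"])/c["fy"],np.ones(len(uv))]
    P=np.array(c["pose"]);d=d@P[:3,:3].T;o=P[:3,3]
    return o+d*((z-o[2])/d[:,2])[:,None]
def snap(name,f):
    c=r.camera(name);cv2.imwrite(f"pics/{f}.png",cv2.cvtColor(c["img"],cv2.COLOR_RGB2BGR));return c
E
python3 - <<'E'
from h import *
for n in ["top","scene"]:
    c=snap(n,n+"0");print(n,np.round(c["pose"],3).tolist(),c["fx"],c["cx"],c["cy"])
    for l in ["red_handle","black_handle","amber_handle","drawer_tray","inlay_long_seat","inlay_middle_seat","inlay_short_seat","file_red","file_yellow","marker_red"]:
        for d in r.recognise(n,l):
            uv=np.array(d["position"])*[560,420]
            print(l,round(d["p"],2),uv.round(),px2w(c,uv,.011)[0].round(3))
s=r.read_state();print(s)
E
```

```text
pics
top [[0.013, -0.975, 0.22, 0.314], [-1.0, -0.013, 0.005, 0.035], [-0.003, -0.22, -0.975, 1.192], [0.0, 0.0, 0.0, 1.0]] 409.9412995903885 277.2315184170622 196.1243126472112
red_handle 0.88 [299. 182.] [ 0.624 -0.022  0.011]
black_handle 0.8 [317. 194.] [ 0.588 -0.076  0.011]
black_handle 0.44 [322. 272.] [ 0.361 -0.089  0.011]
amber_handle 0.53 [273. 155.] [0.708 0.056 0.011]
drawer_tray 0.58 [160. 213.] [0.527 0.386 0.011]
inlay_long_seat 0.6 [199. 218.] [0.513 0.269 0.011]
inlay_middle_seat 0.8 [225. 225.] [0.492 0.191 0.011]
inlay_short_seat 0.81 [173. 218.] [0.511 0.345 0.011]
file_red 0.47 [344. 211.] [ 0.54  -0.155  0.011]
file_yellow 0.5 [390. 199.] [ 0.576 -0.291  0.011]
marker_red 0.59 [365. 150.] [ 0.728 -0.221  0.011]
marker_red 0.42 [347. 199.] [ 0.575 -0.163  0.011]
scene [[-0.853, -0.403, 0.333, 0.243], [-0.523, 0.653, -0.548, 0.555], [0.003, -0.641, -0.767, 0.765], [0.0, 0.0, 0.0, 1.0]] 418.2911193225222 284.44576546402425 213.06854929633468
red_handle 0.63 [269. 189.] [ 0.643 -0.03   0.011]
black_handle 0.75 [384. 219.] [ 0.364 -0.088  0.011]
black_handle 0.64 [3
[... 543 characters left out ...]
7442215,  0.33222991, -0.06472464,  1.46011102,  0.02159333,
        1.34987627, -0.08851063]), 'joint_vel': array([-1.59335411e-03, -2.48710137e-05, -2.47030636e-04, -4.14196440e-05,
       -5.09017070e-04, -2.34469764e-03, -1.78162616e-03]), 'joint_torque': array([-1.64004664e-04, -6.23036242e+01,  2.42163782e-02, -3.90108490e+01,
       -6.12637564e-02,  3.14323884e-02,  4.76507682e-05]), 'ee_pos': array([ 0.16902016, -0.60173592,  0.22255162]), 'eef_rot': array([9.90644581e-01, 1.36467259e-01, 2.16439011e-05, 3.15338272e-05]), 'ft_force': array([ 0.26555444, -0.25506015, -1.04067306]), 'torque': array([0.00256842, 0.01191485, 0.00608663]), 'grip_force': 0.0, 'width': 0.08728402686867166}
```

```bash
python3 -c "
import cv2
a=cv2.imread('pics/top0.png')[110:300,120:420];cv2.imwrite('pics/top0c.png',cv2.resize(a,(800,507),interpolation=cv2.INTER_CUBIC))"
```

```text
(no output)
```

View pics/top0c.png

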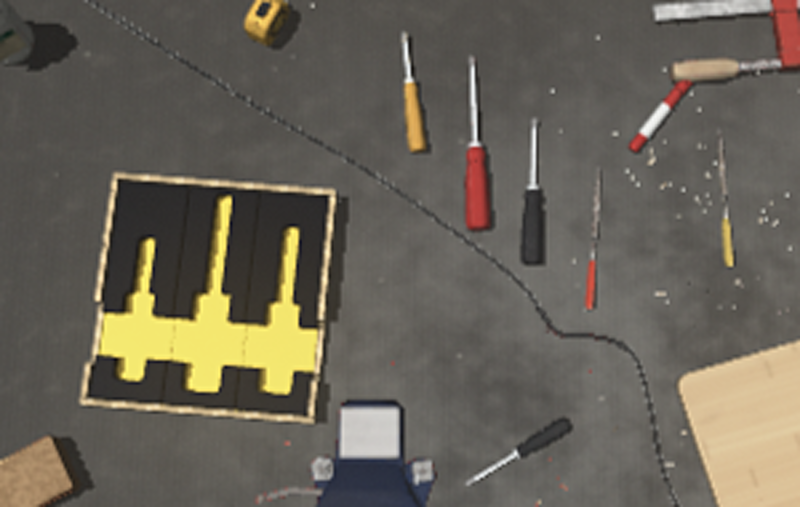

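View pics/scene0.png

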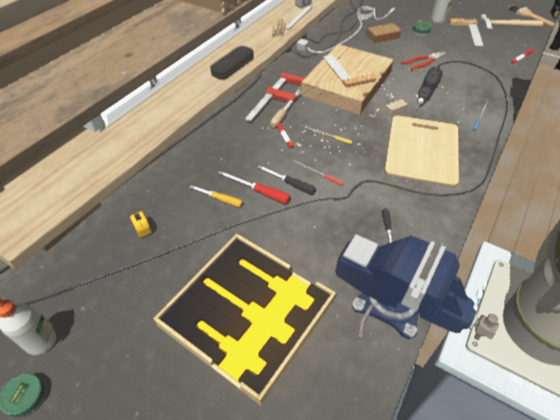

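The top crop shows the inlays from left to right as short (y≈.345), long (y≈.27) and middle (y≈.19). The driver row is amber (410,110), red (478,185) and black (533,230). The small black look-alike lies by the vice at (540,440). Next I measure the positions precisely.

```bash
cat >> h.py <<'E'
HALF={"red_handle":(.047,.157,.013),"black_handle":(.043,.127,.011),"amber_handle":(.041,.103,.010)}
def driver(c,cam,l,near):
    """mid-handle xy and axis yaw (tip->butt... as direction towards tip) from mask"""
    best=None
    for d in r.regions_of(cam,l):
        ys,xs=np.nonzero(d["pixels"])
        if len(xs)<20: continue
        w=px2w(c,np.c_[xs,ys],HALF[l][2]*0.9)[:,:2]
        m=w.mean(0)
        if best is None or np.hypot(*(m-near))<np.hypot(*(best.mean(0)-near)): best=w
    if best is None: return None
    m=best.mean(0);u=np.linalg.svd(best-m,full_matrices=False)[2][0];u*=np.sign(u[0])
    t=(best-m)@u; a=np.median(best[t<np.percentile(t,60)],0)
    lo,hi=np.percentile(t,.5),np.percentile(t,99.7)
    return m+u*(lo+HALF[l][0]),np.arctan2(u[1],u[0]),hi-lo
E
python3 - <<'E'
from h import *
N={"red_handle":(.624,-.022),"black_handle":(.588,-.076),"amber_handle":(.7,.055)}
for n in ["top","scene"]:
    c=r.camera(n)
    for l in N: print(n,l,driver(c,n,l,np.array(N[l])))
    hsv=cv2.cvtColor(c["img"],cv2.COLOR_RGB2HSV)
    m=cv2.inRange(hsv,(22,150,120),(34,255,255))
    k,lab,st,ce=cv2.connectedComponentsWithStats(m)
    i=1+st[1:,4].argmax();ys,xs=np.nonzero(lab==i);print(st[i])
    w=px2w(c,np.c_[xs,ys],.011)[:,:2]
    (cx,cy),(a,b),an=cv2.minAreaRect(w.astype(np.float32)*1000);print("yellow rect",cx,cy,a,b,an)
    for l in ["inlay_long_seat","inlay_middle_seat","inlay_short_seat"]:
        for d in r.recognise(n,l): print(l,round(d["p"],2),px2w(c,np.array(d["position"])*[560,420],.011)[0].round(4))
# crop points -> world, top
c=r.camera("top")
f=lambda p,z:px2w(c,np.array(p)/2.667+[120,110],z)[:,:2].round(4).tolist()
print("tray corners",f([(114,174),(336,190),(314,422),(82,404)],.03))
print("groove corners (z .011)",f([(104,314),(318,328),(314,374),(98,358)],.011))
print("chan ends",f([(149,238),(224,197),(291,227)],.011),"pocket ends",f([(130,381),(203,392),(277,393)],.011))
E
```

```text
top red_handle (array([ 0.62878947, -0.02023391]), np.float64(0.055602165082833985), np.float64(0.09869403165074894))
top black_handle (array([ 0.58698013, -0.08310374]), np.float64(-0.02949421511610403), np.float64(0.09732141242054072))
top amber_handle (array([0.71192157, 0.05007195]), np.float64(0.11917988015768126), np.float64(0.13549315474001625))
[191 183  16  48  78]
yellow rect 546.8888549804688 270.28271484375 14.525850296020508 144.9287567138672 79.64551544189453
inlay_long_seat 0.71 [0.5025 0.2681 0.011 ]
inlay_long_seat 0.53 [0.5118 0.3446 0.011 ]
inlay_middle_seat 0.76 [0.4891 0.1881 0.011 ]
inlay_short_seat 0.64 [0.5123 0.3539 0.011 ]
scene red_handle (array([ 0.63068811, -0.02073629]), np.float64(0.042755399723994725), np.float64(0.19310939226892224))
scene black_handle (array([ 0.58731884, -0.08237847]), np.float64(-0.02612497496395343), np.float64(0.0919681483434595))
scene amber_handle (array([0.71306039, 0.05068989]), np.float64(0.12368535216355148), np.float64(0.1414024691018336))
[ 197  259  118  122 5089]
yellow rect 510.6041259765625 265.2887878417969 233.1499481201172 217.2188262939453 85.41610717773438
inlay_long_seat 0.69 [0.4954 0.2641 0.011 ]
inlay_middle_seat 0.79 [0.4967 0.1826 0.011 ]
inlay_short_seat 0.6 [0.5037 0.343  0.011 ]
tray corners [[0.6352, 0.3792], [0.6201, 0.1337], [0.3685, 0.1492], [0.3839, 0.3941]]
groove corners (z .011) [[0.4823, 0.3839], [0.4701, 0.1502], [0.4203, 0.1528], [0.4344, 0.3867]]
chan ends [[0.5676, 0.3406], [0.6155, 0.2601], [0.5821, 0.1839]] pocket ends [[0.4102, 0.3503], [0.3995, 0.2712], [0.3995, 0.1918]]
```

```bash
cat >> h.py <<'E'
def go(*targets):
    """targets: (x,y,z,yaw of tool x). prints tool-frame shift+turn from the present pose"""
    s=r.read_state();Rt=R.from_quat(s["eef_rot"]).as_matrix();y0=np.arctan2(Rt[1,0],Rt[0,0])
    print("now",np.round(s["ee_pos"],4),"yaw",round(y0,3),"w",round(s["width"],3))
    for t in targets:
        d=Rt.T@(np.array(t[:3])-s["ee_pos"]);print(t,"->",d.round(4),"turn",round(y0-t[3],3))
E
python3 -c "
from h import *
go((.60,-.045,.25,0.0))"
```

```text
now [ 0.169  -0.6017  0.2226] yaw 0.274 w 0.087
(0.6, -0.045, 0.25, 0.0) -> [ 0.5655 -0.4195 -0.0274] turn 0.274
```

```bash
T='[0.5655,-0.4195,-0.0274,0.274,0.087]'; python3 -m jog '[[0.5655,-0.4195,-0.0274,0.274,0.087],[0.5655,-0.4195,-0.0274,0.274,0.087],[0.5655,-0.4195,-0.0274,0.274,0.087],[0.5655,-0.4195,-0.0274,0.274,0.087],[0.5655,-0.4195,-0.0274,0.274,0.087],[0.5655,-0.4195,-0.0274,0.274,0.087],[0.5655,-0.4195,-0.0274,0.274,0.087],[0.5655,-0.4195,-0.0274,0.274,0.087],[0.5655,-0.4195,-0.0274,0.274,0.087],[0.5655,-0.4195,-0.0274,0.274,0.087],[0.5655,-0.4195,-0.0274,0.274,0.087],[0.5655,-0.4195,-0.0274,0.274,0.087]]' 30
python3 -c "
from h import *
go((.60,-.045,.25,0.0))"
```

```text
time: 3.05
ee_pos: [0.537, -0.126, 0.2463]
eef_rot: [1.0, -0.0, 0.0, 0.0]
ft_force: [1.2, -0.6, 0.1]
width: 0.0869
grip_force: 0.0
now [ 0.537  -0.126   0.2463] yaw -0.001 w 0.087
(0.6, -0.045, 0.25, 0.0) -> [ 0.063  -0.081  -0.0036] turn -0.001
```

```bash
python3 -m jog '[[0.063,-0.081,-0.004,0,0.06],[0.063,-0.081,-0.004,0,0.06],[0.063,-0.081,-0.004,0,0.06],[0.063,-0.081,-0.004,0,0.06],[0.063,-0.081,-0.004,0,0.06]]'
python3 - <<'E'
from h import *
c=snap("wrist","w1");print(np.round(c["pose"],3).tolist())
N={"red_handle":(.63,-.02),"black_handle":(.587,-.083),"amber_handle":(.712,.05)}
for l in N:
    print(l,driver(c,"wrist",l,np.array(N[l])))
go((.587,-.083,.06,-.027),(.587,-.083,.003,-.027))
E
```

```text
time: 3.55
ee_pos: [0.5987, -0.048, 0.2497]
eef_rot: [1.0, -0.001, -0.0, 0.0]
ft_force: [-0.8, 0.4, 0.6]
width: 0.0615
grip_force: 0.0
[[-0.001, -0.959, -0.283, 0.675], [-1.0, 0.002, -0.001, -0.048], [0.001, 0.283, -0.959, 0.412], [0.0, 0.0, 0.0, 1.0]]
red_handle (array([ 0.6286328 , -0.02045715]), np.float64(0.0301470793546761), np.float64(0.20271346374582422))
black_handle (array([ 0.58560419, -0.08198821]), np.float64(-0.029292469654428253), np.float64(0.16848785403683753))
amber_handle (array([0.71411656, 0.05124546]), np.float64(0.12717270539041428), np.float64(0.14292919996051653))
now [ 0.5987 -0.0481  0.2501] yaw -0.002 w 0.06
(0.587, -0.083, 0.06, -0.027) -> [-0.0116  0.0348  0.1901] turn 0.025
(0.587, -0.083, 0.003, -0.027) -> [-0.0116  0.0347  0.2471] turn 0.025
```

View pics/w1.png

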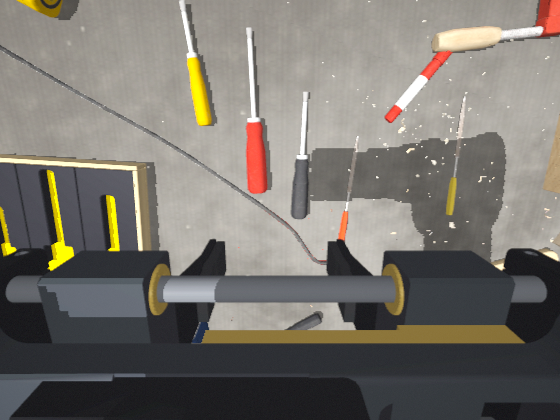

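The wrist view confirms the driver positions and lengths: red at (257,155), black at (300,185) and amber at (200,90). I'll pick black first.

```bash
python3 -m jog '[[-0.012,0.0343,0.05,0.027,0.06],[-0.012,0.0343,0.1,0.027,0.06],[-0.012,0.0343,0.14,0.027,0.06],[-0.012,0.0343,0.18,0.027,0.06],[-0.012,0.0343,0.19,0.027,0.06],[-0.012,0.0343,0.19,0.027,0.06]]'
python3 -c "
from h import *
go((.5865,-.0825,.003,-.028))"
```

```text
time: 4.35
ee_pos: [0.5863, -0.0813, 0.0594]
eef_rot: [1.0, -0.014, -0.001, -0.0]
ft_force: [0.6, -0.5, 0.4]
width: 0.0603
grip_force: 0.0
now [ 0.5863 -0.0813  0.0594] yaw -0.028 w 0.06
(0.5865, -0.0825, 0.003, -0.028) -> [0.0004 0.0012 0.0564] turn 0.0
```

Good. Next I descend, grip and lift.

```bash
python3 -m jog '[[0,0.001,0.03,0,0.06],[0,0.001,0.05,0,0.06],[0,0.001,0.0565,0,0.06],[0,0.001,0.0565,0,0.06],[0,0.001,0.0565,0,0.015],[0,0.001,0.0565,0,0.015],[0,0.001,0.0565,0,0.015],[0,0.001,0.0565,0,0.015],[0,0.001,0.0565,0,0.015],[0,0.001,0.0565,0,0.015]]' 40
python3 -m jog '[[0,0,-0.03,0,0.015],[0,0,-0.08,0,0.015],[0,0,-0.13,0,0.015],[0,0,-0.18,0,0.015],[0,0,-0.2,0,0.015],[0,0,-0.2,0,0.015]]'
python3 -c "
from h import *
go((.50,.19,.21,-.058),(.4485,.19,.21,-.058))"
```

```text
time: 5.35
ee_pos: [0.587, -0.0821, 0.0035]
eef_rot: [1.0, -0.014, 0.0, 0.0]
ft_force: [0.0, -1.1, 0.8]
width: 0.0208
grip_force: 40.0
time: 5.95
ee_pos: [0.5886, -0.0819, 0.2071]
eef_rot: [1.0, -0.014, 0.003, 0.001]
ft_force: [-0.2, -0.1, -2.0]
width: 0.0211
grip_force: 40.0
now [ 0.5886 -0.0819  0.2071] yaw -0.027 w 0.021
(0.5, 0.19, 0.21, -0.058) -> [-0.096  -0.2694 -0.0038] turn 0.031
(0.4485, 0.19, 0.21, -0.058) -> [-0.1475 -0.268  -0.0041] turn 0.031
```

```bash
python3 -m jog '[[-0.02,-0.05,-0.02,0.031,0.015],[-0.04,-0.1,-0.05,0.031,0.015],[-0.06,-0.15,-0.07,0.031,0.015],[-0.08,-0.2,-0.07,0.031,0.015],[-0.096,-0.25,-0.07,0.031,0.015],[-0.096,-0.3,-0.07,0.031,0.015],[-0.096,-0.31,-0.07,0.031,0.015],[-0.096,-0.31,-0.07,0.031,0.015]]'
python3 - <<'E'
from h import *
c=snap("wrist","w2");print(np.round(c["pose"],3).tolist())
E
```

```text
time: 6.75
ee_pos: [0.4965, 0.2368, 0.2719]
eef_rot: [1.0, -0.025, -0.001, -0.001]
ft_force: [-0.6, 0.1, -1.5]
width: 0.0212
grip_force: 40.0
[[-0.049, -0.957, -0.285, 0.573], [-0.999, 0.047, 0.016, 0.232], [-0.002, 0.285, -0.959, 0.434], [0.0, 0.0, 0.0, 1.0]]
```

View pics/w2.png

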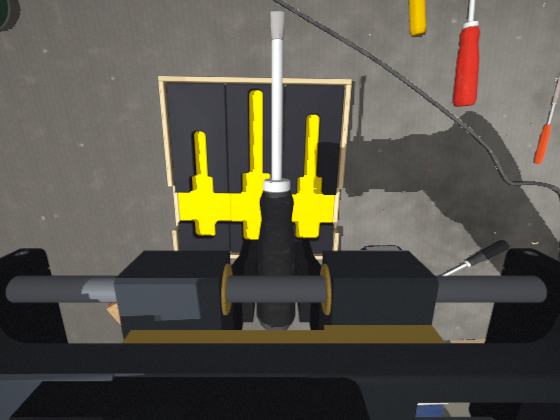

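```bash
python3 - <<'E'
from h import *
c=r.camera("wrist")
hsv=cv2.cvtColor(c["img"],cv2.COLOR_RGB2HSV)
m=cv2.inRange(hsv,(22,150,100),(34,255,255))
def row(v,lo,hi,side):  # side: camera lies left(+1) or right(-1) of it
    x=np.nonzero(m[v,lo:hi])[0]+lo
    L,Rr=x.min()-.5,x.max()+.5
    a=px2w(c,(L,v),.025 if side>0 else .011)[0][:2];b=px2w(c,(Rr,v),.011 if side>0 else .025)[0][:2]
    mid=(a+b)/2;return mid,np.hypot(*(a-b))
for nm,lo,hi,side,rows in [("short",180,222,-1,(140,150,160,170,182,187,226,230)),("long",243,270,1,(105,120,135,150,160,170)),("middle",292,330,1,(125,135,145,155,165,182,187,227,232))]:
    for v in rows:
        p,w=row(v,lo,hi,side);print(nm,v,p.round(4),round(w*1000,1))
    col=[np.nonzero(m[80:262,u])[0]+80 for u in range(lo+8,hi-8)]
    t=np.median([q.min() for q in col if len(q)])-.5;
    u=(lo+hi)/2
    print(" top",t, px2w(c,(u,t),.011)[0].round(4),px2w(c,(u,t),.025)[0].round(4)," bot",end='')
    b=np.median([q.max() for q in col if len(q)])+.5;print(b,px2w(c,(u,b),.011)[0].round(4))
E
```

```text
short 140 [0.5563 0.34  ] 19.0
short 150 [0.5427 0.3411] 20.6
short 160 [0.5288 0.3421] 19.4
short 170 [0.5145 0.3425] 19.6
short 182 [0.4972 0.3441] 32.8
short 187 [0.4898 0.3444] 34.4
short 226 [0.4296 0.3482] 34.4
short 230 [0.4232 0.349 ] 34.6
 top 156.5 [0.5327 0.339  0.011 ] [0.5341 0.3353 0.025 ]  bot235.5 [0.4116 0.3542 0.011 ]
long 105 [0.5981 0.2592] 17.8
long 120 [0.5788 0.2606] 18.0
long 135 [0.559  0.2614] 16.9
long 150 [0.5386 0.263 ] 17.2
long 160 [0.5247 0.264 ] 17.4
long 170 [0.5105 0.2651] 17.7
 top 90.5 [0.6166 0.2531 0.011 ] [0.6153 0.2523 0.025 ]  bot240.5 [0.3988 0.2686 0.011 ]
middle 125 [0.5682 0.1831] 20.8
middle 135 [0.5549 0.184 ] 19.5
middle 145 [0.5414 0.1857] 19.7
middle 155 [0.5276 0.186 ] 19.9
middle 165 [0.5136 0.187 ] 18.7
middle 182 [0.489  0.1888] 36.4
middle 187 [0.4816 0.189 ] 36.6
middle 227 [0.4199 0.1934] 38.2
middle 232 [0.4117 0.1928] 37.0
 top 116.5 [0.5793 0.1802 0.011 ] [0.5791 0.1818 0.025 ]  bot238.5 [0.3977 0.1834 0.011 ]
```

```bash
python3 -c "
from h import *
go((.4472,.1915,.07,-.062),(.4472,.1915,.0155,-.062))"
```

```text
now [0.4986 0.2312 0.2716] yaw -0.056 w 0.021
(0.4472, 0.1915, 0.07, -0.062) -> [-0.0487  0.0423  0.2018] turn 0.006
(0.4472, 0.1915, 0.0155, -0.062) -> [-0.0485  0.0423  0.2563] turn 0.006
```

```bash
python3 -m jog '[[-0.0487,0.0423,0,0.006,0.015],[-0.0487,0.0423,0.02,0.006,0.015],[-0.0487,0.0423,0.07,0.006,0.015],[-0.0487,0.0423,0.12,0.006,0.015],[-0.0487,0.0423,0.16,0.006,0.015],[-0.0487,0.0423,0.18,0.006,0.015],[-0.0487,0.0423,0.19,0.006,0.015],[-0.0487,0.0423,0.19,0.006,0.015]]'
python3 -c "
from h import *
go((.4472,.1915,.0155,-.062))"
```

```text
time: 7.65
ee_pos: [0.4479, 0.1898, 0.0821]
eef_rot: [0.999, -0.033, -0.001, 0.0]
ft_force: [0.9, -1.1, -1.1]
width: 0.0209
grip_force: 40.0
now [0.4479 0.1898 0.0821] yaw -0.066 w 0.021
(0.4472, 0.1915, 0.0155, -0.062) -> [-0.0006 -0.0017  0.0666] turn -0.004
```

```bash
python3 -m jog '[[-0.0006,-0.0017,0.02,-0.004,0.015],[-0.0006,-0.0017,0.035,-0.004,0.015],[-0.0006,-0.0017,0.05,-0.004,0.015],[-0.0006,-0.0017,0.06,-0.004,0.015],[-0.0006,-0.0017,0.0665,-0.004,0.015],[-0.0006,-0.0017,0.0665,-0.004,0.015]]'
```

```text
time: 8.25
ee_pos: [0.4475, 0.1927, 0.0162]
eef_rot: [1.0, -0.03, -0.001, 0.0]
ft_force: [-0.2, 0.5, -1.1]
width: 0.0212
grip_force: 40.0
```

```bash
python3 -m jog '[[0,0,0.001,0,0.015],[0,0,0.001,0,0.05],[0,0,0.001,0,0.05],[0,0,0.001,0,0.05],[0,0,0.001,0,0.05],[0,0,-0.03,0,0.05],[0,0,-0.08,0,0.05],[0,0,-0.13,0,0.05],[0,0,-0.18,0,0.05],[0.05,0,-0.23,0,0.05],[0.05,0,-0.23,0,0.06],[0.05,0,-0.23,0,0.06]]'
python3 - <<'E'
from h import *
c=snap("wrist","w3")
print(driver(c,"wrist","black_handle",np.array((.45,.19))))
go((.629,-.0205,.21,.043),(.713,.0508,.21,.123))
E
```

```text
time: 9.45
ee_pos: [0.5001, 0.1897, 0.2488]
eef_rot: [1.0, -0.031, 0.002, -0.001]
ft_force: [-1.5, 0.8, -0.4]
width: 0.0571
grip_force: 0.0
(array([0.43976944, 0.19387297]), np.float64(-0.06942628153514631), np.float64(0.17685661611478504))
now [0.497  0.1901 0.246 ] yaw -0.06 w 0.059
(0.629, -0.0205, 0.21, 0.043) -> [0.1444 0.2024 0.0358] turn -0.103
(0.713, 0.0508, 0.21, 0.123) -> [0.224  0.1262 0.0357] turn -0.183
```

View pics/w3.png

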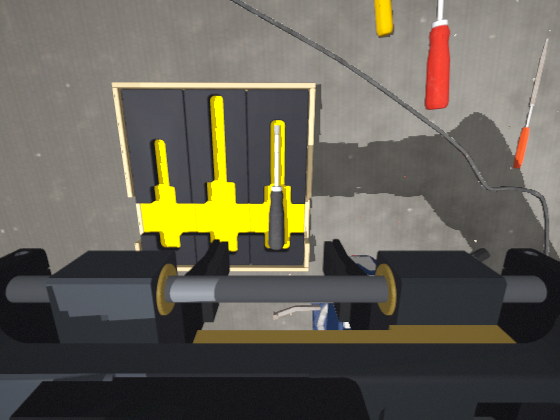

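The picture shows black seated in the middle cut-out (butt at (277,249), tip at (278,124)). Red is next.

```bash
python3 -m jog '[[0.03,0.04,0,-0.05,0.065],[0.06,0.08,0,-0.103,0.065],[0.085,0.12,0,-0.103,0.065],[0.115,0.16,0.036,-0.103,0.065],[0.1444,0.2024,0.076,-0.103,0.065],[0.1444,0.2024,0.12,-0.103,0.065],[0.1444,0.2024,0.16,-0.103,0.065],[0.1444,0.2024,0.18,-0.103,0.065],[0.1444,0.2024,0.18,-0.103,0.065]]'
python3 -c "
from h import *
go((.629,-.0205,.004,.043))"
```

```text
time: 10.45
ee_pos: [0.6254, -0.0203, 0.0617]
eef_rot: [1.0, 0.022, -0.005, -0.001]
ft_force: [-0.0, -0.8, 0.6]
width: 0.0651
grip_force: 0.0
now [ 0.6254 -0.0203  0.0617] yaw 0.044 w 0.065
(0.629, -0.0205, 0.004, 0.043) -> [0.0041 0.0004 0.0576] turn 0.001
```

```bash
python3 -m jog '[[0.002,0,0.03,0,0.065],[0.002,0,0.05,0,0.065],[0.002,0,0.0575,0,0.065],[0.002,0,0.0575,0,0.065],[0.002,0,0.0575,0,0.065]]'
python3 -m jog '[[0,0,0,0,0.018],[0,0,0,0,0.018],[0,0,0,0,0.018],[0,0,0,0,0.018],[0,0,0,0,0.018],[0,0,0,0,0.018],[0,0,0,0,0.018]]' 40
python3 -c "
from h import *
go((.629,-.0205,.004,.043))"
```

```text
time: 10.95
ee_pos: [0.6325, -0.0204, 0.011]
eef_rot: [1.0, 0.022, 0.001, 0.0]
ft_force: [1.3, -0.1, 0.1]
width: 0.065
grip_force: 0.0
time: 11.65
ee_pos: [0.6318, -0.0208, 0.0094]
eef_rot: [1.0, 0.021, -0.0, 0.0]
ft_force: [-0.2, 0.3, 0.7]
width: 0.0251
grip_force: 40.0
now [ 0.6318 -0.0208  0.0094] yaw 0.043 w 0.025
(0.629, -0.0205, 0.004, 0.043) -> [-0.0027 -0.0004  0.0054] turn -0.0
```

```bash
python3 -m jog '[[0,0,-0.03,0,0.018],[0,0,-0.08,0,0.018],[0,0,-0.13,0,0.018],[0,0,-0.18,0,0.018],[0,0,-0.2,0,0.018],[0,0,-0.2,0,0.018]]'
python3 -c "
from h import *
go((.4553,.2687,.21,-.062),(.4553,.2687,.08,-.062))"
```

```text
time: 12.25
ee_pos: [0.6333, -0.0205, 0.2132]
eef_rot: [1.0, 0.021, 0.003, 0.0]
ft_force: [-0.4, 0.1, -0.9]
width: 0.0248
grip_force: 40.0
now [ 0.6333 -0.0205  0.2132] yaw 0.043 w 0.025
(0.4553, 0.2687, 0.21, -0.062) -> [-0.1655 -0.2965  0.002 ] turn 0.105
(0.4553, 0.2687, 0.08, -0.062) -> [-0.1663 -0.2966  0.132 ] turn 0.105
```

```bash
python3 -m jog '[[-0.022,-0.04,0,0.02,0.018],[-0.044,-0.08,0,0.05,0.018],[-0.066,-0.12,0,0.08,0.018],[-0.088,-0.16,0,0.105,0.018],[-0.11,-0.2,0,0.105,0.018],[-0.135,-0.24,0,0.105,0.018],[-0.155,-0.28,0,0.105,0.018],[-0.166,-0.2965,0.02,0.105,0.018],[-0.166,-0.2965,0.06,0.105,0.018],[-0.166,-0.2965,0.1,0.105,0.018],[-0.166,-0.2965,0.13,0.105,0.018],[-0.166,-0.2965,0.13,0.105,0.018]]'
python3 -m jog '[[0,0,0,0,0.018],[0,0,0,0,0.018]]'
python3 -c "
from h import *
go((.4553,.2687,.0215,-.062))"
```

```text
time: 13.45
ee_pos: [0.4499, 0.2663, 0.0743]
eef_rot: [1.0, -0.031, -0.004, 0.002]
ft_force: [-0.8, -0.1, -0.7]
width: 0.0245
grip_force: 40.0
time: 13.65
ee_pos: [0.454, 0.2689, 0.0808]
eef_rot: [1.0, -0.031, 0.001, -0.0]
ft_force: [0.6, 0.5, -1.3]
width: 0.0247
grip_force: 40.0
now [0.454  0.2689 0.0808] yaw -0.062 w 0.025
(0.4553, 0.2687, 0.0215, -0.062) -> [0.0013 0.0002 0.0593] turn -0.0
```

```bash
python3 -m jog '[[0.0013,0,0.02,0,0.018],[0.0013,0,0.035,0,0.018],[0.0013,0,0.05,0,0.018],[0.0013,0,0.057,0,0.018],[0.0013,0,0.0595,0,0.018],[0.0013,0,0.0595,0,0.018],[0.0013,0,0.0595,0,0.018]]'
python3 -c "
from h import *
go((.4553,.2687,.0208,-.062))"
```

```text
time: 14.35
ee_pos: [0.4545, 0.2684, 0.0203]
eef_rot: [1.0, -0.031, 0.0, 0.0]
ft_force: [-2.6, -1.5, 3.7]
width: 0.0248
grip_force: 40.0
now [0.4545 0.2684 0.0203] yaw -0.062 w 0.025
(0.4553, 0.2687, 0.0208, -0.062) -> [ 0.0007 -0.0003 -0.0005] turn -0.0
```

Red is just touching the floor, so I release it and retreat.

```bash
python3 -m jog '[[0,0,0,0,0.048],[0,0,0,0,0.048],[0,0,0,0,0.048],[0,0,0,0,0.048],[0,0,-0.03,0,0.048],[0,0,-0.08,0,0.048],[0,0,-0.13,0,0.048],[0,0,-0.18,0,0.048],[0.05,0,-0.22,0,0.05],[0.05,0,-0.22,0,0.06],[0.05,0,-0.22,0,0.06],[0.05,0,-0.22,0,0.06]]'
python3 - <<'E'
from h import *
c=snap("wrist","w4")
go((.713,.0508,.21,.123),(.713,.0508,.06,.123))
E
```

```text
time: 15.55
ee_pos: [0.5036, 0.2654, 0.2389]
eef_rot: [1.0, -0.031, -0.001, 0.0]
ft_force: [-1.0, 0.3, -0.4]
width: 0.059
grip_force: 0.0
now [0.5032 0.2654 0.2387] yaw -0.061 w 0.06
(0.713, 0.0508, 0.21, 0.123) -> [0.2226 0.2014 0.0285] turn -0.184
(0.713, 0.0508, 0.06, 0.123) -> [0.2228 0.2013 0.1785] turn -0.184
```

View pics/w4.png

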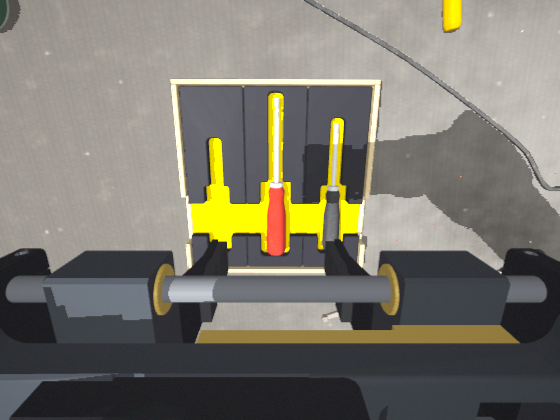

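Red lies centred in the long cut-out (276,220), and black is still seated. Amber is next.

```bash
python3 -m jog '[[0.03,0.028,0,-0.05,0.055],[0.06,0.056,0,-0.1,0.055],[0.09,0.084,0,-0.15,0.055],[0.12,0.112,0,-0.184,0.055],[0.15,0.14,0,-0.184,0.055],[0.18,0.168,0.02,-0.184,0.055],[0.21,0.19,0.05,-0.184,0.055],[0.2228,0.2013,0.09,-0.184,0.055],[0.2228,0.2013,0.13,-0.184,0.055],[0.2228,0.2013,0.17,-0.184,0.055],[0.2228,0.2013,0.175,-0.184,0.055],[0.2228,0.2013,0.175,-0.184,0.055]]'
python3 -m jog '[[0,0,0,0,0.055],[0,0,0,0,0.055]]'
python3 -c "
from h import *
go((.713,.0508,.003,.123))"
```

```text
time: 16.8
ee_pos: [0.7131, 0.0511, 0.0642]
eef_rot: [0.998, 0.061, -0.001, -0.0]
ft_force: [0.2, -0.3, 2.2]
width: 0.0548
grip_force: 0.0
time: 17.0
ee_pos: [0.7155, 0.0509, 0.0677]
eef_rot: [0.998, 0.061, 0.002, -0.0]
ft_force: [-0.4, 0.7, 0.7]
width: 0.0551
grip_force: 0.0
now [0.7155 0.0509 0.0677] yaw 0.122 w 0.055
(0.713, 0.0508, 0.003, 0.123) -> [-0.0028 -0.0002  0.0647] turn -0.001
```

```bash
python3 -m jog '[[-0.002,0,0.03,0,0.055],[-0.002,0,0.05,0,0.055],[-0.002,0,0.06,0,0.055],[-0.002,0,0.0645,0,0.055],[-0.002,0,0.0645,0,0.055],[-0.002,0,0.0645,0,0.055]]'
python3 -m jog '[[0,0,0,0,0.01],[0,0,0,0,0.01],[0,0,0,0,0.01],[0,0,0,0,0.01],[0,0,0,0,0.01],[0,0,0,0,0.01],[0,0,0,0,0.01]]' 40
python3 -m jog '[[0,0,-0.03,0,0.01],[0,0,-0.08,0,0.01],[0,0,-0.13,0,0.01],[0,0,-0.18,0,0.01],[0,0,-0.2,0,0.01],[0,0,-0.2,0,0.01],[0,0,-0.2,0,0.01]]'
python3 -c "
from h import *
go((.4590,.3465,.21,-.062),(.4590,.3465,.08,-.062))"
```

```text
time: 17.6
ee_pos: [0.7132, 0.0503, 0.0018]
eef_rot: [0.998, 0.061, 0.001, -0.0]
ft_force: [-0.1, -0.1, 0.4]
width: 0.055
grip_force: 0.0
time: 18.3
ee_pos: [0.7125, 0.0503, 0.0006]
eef_rot: [0.998, 0.061, 0.0, -0.0]
ft_force: [0.5, 0.9, 2.6]
width: 0.0195
grip_force: 40.4
time: 19.0
ee_pos: [0.712, 0.05, 0.1995]
eef_rot: [0.998, 0.061, -0.0, 0.0]
ft_force: [0.7, 0.6, -2.4]
width: 0.0193
grip_force: 40.0
now [0.712  0.05   0.1995] yaw 0.122 w 0.019
(0.459, 0.3465, 0.21, -0.062) -> [-0.2151 -0.325  -0.0105] turn 0.184
(0.459, 0.3465, 0.08, -0.062) -> [-0.215  -0.3251  0.1195] turn 0.184
```

```bash
python3 -m jog '[[-0.025,-0.038,-0.01,0.05,0.01],[-0.05,-0.076,-0.01,0.1,0.01],[-0.075,-0.113,-0.01,0.15,0.01],[-0.1,-0.15,-0.01,0.184,0.01],[-0.125,-0.188,-0.01,0.184,0.01],[-0.15,-0.226,-0.01,0.184,0.01],[-0.175,-0.264,-0.01,0.184,0.01],[-0.2,-0.302,-0.01,0.184,0.01],[-0.2155,-0.325,0.01,0.184,0.01],[-0.2155,-0.325,0.05,0.184,0.01],[-0.2155,-0.325,0.09,0.184,0.01],[-0.2155,-0.325,0.12,0.184,0.01]]'
python3 -m jog '[[0,0,0,0,0.01],[0,0,0,0,0.01],[0,0,0,0,0.01]]'
python3 -c "
from h import *
go((.4583,.3465,.0125,-.062))"
```

```text
time: 20.2
ee_pos: [0.457, 0.3448, 0.0758]
eef_rot: [1.0, -0.031, -0.002, 0.002]
ft_force: [-0.1, -0.2, -0.9]
width: 0.0198
grip_force: 40.0
time: 20.5
ee_pos: [0.4595, 0.3472, 0.0818]
eef_rot: [1.0, -0.031, 0.001, -0.001]
ft_force: [0.3, 0.1, -1.8]
width: 0.0192
grip_force: 40.0
now [0.4595 0.3472 0.0818] yaw -0.062 w 0.019
(0.4583, 0.3465, 0.0125, -0.062) -> [-0.0012  0.0009  0.0693] turn -0.0
```

```bash
python3 -m jog '[[-0.001,0.0007,0.02,0,0.01],[-0.001,0.0007,0.04,0,0.01],[-0.001,0.0007,0.055,0,0.01],[-0.001,0.0007,0.064,0,0.01],[-0.001,0.0007,0.0685,0,0.01],[-0.001,0.0007,0.0685,0,0.01],[-0.001,0.0007,0.0685,0,0.01]]'
```

```text
time: 21.2
ee_pos: [0.4582, 0.3463, 0.0125]
eef_rot: [1.0, -0.031, 0.0, -0.0]
ft_force: [-0.5, -0.6, -0.6]
width: 0.0196
grip_force: 40.0
```

```bash
python3 -m jog '[[0,0,0.0005,0,0.045],[0,0,0.0005,0,0.045],[0,0,0.0005,0,0.045],[0,0,0.0005,0,0.045],[0,0,-0.03,0,0.045],[0,0,-0.08,0,0.045],[0,0,-0.13,0,0.045],[0,0,-0.18,0,0.045],[0.05,0.05,-0.22,0,0.045],[0.05,0.07,-0.23,0,0.045],[0.05,0.07,-0.23,0,0.045],[0.05,0.07,-0.23,0,0.045]]'
python3 - <<'E'
from h import *
c=snap("wrist","w5")
snap("scene","s5")
E
python3 -c "
import cv2
a=cv2.imread('pics/w5.png')[60:280,150:430];cv2.imwrite('pics/w5c.png',cv2.resize(a,None,fx=2.7,fy=2.7,interpolation=cv2.INTER_CUBIC))"
```

```text
time: 22.4
ee_pos: [0.504, 0.2722, 0.2423]
eef_rot: [0.999, -0.032, 0.001, -0.0]
ft_force: [-1.2, 1.1, 0.2]
width: 0.0447
grip_force: 0.0
```

View pics/w5c.png

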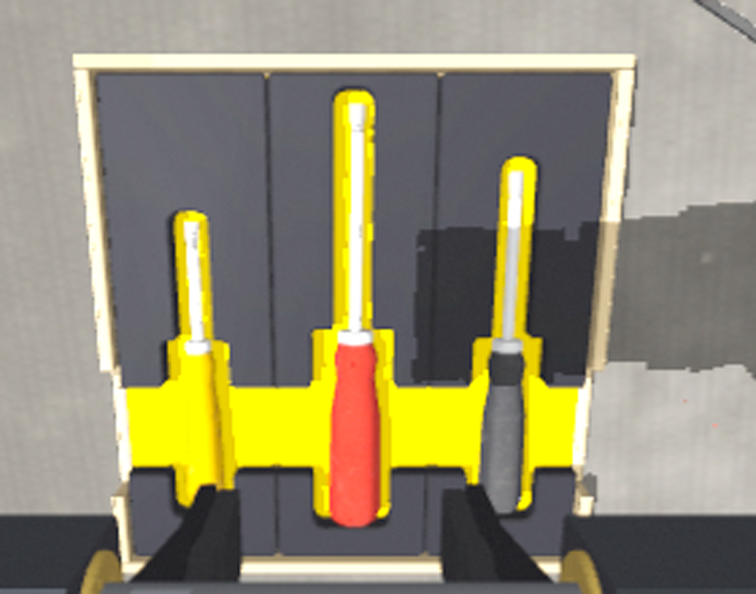

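View pics/s5.png

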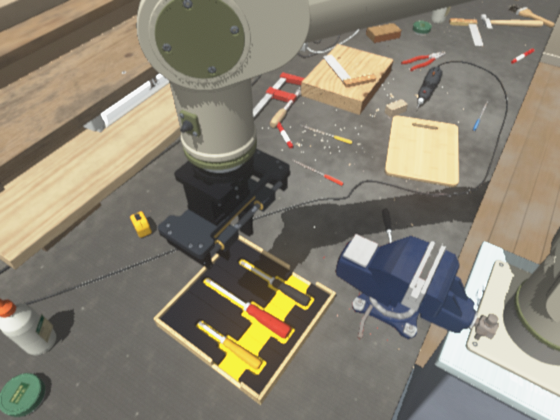

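All three drivers lie seated in their own cut-outs, and the files and marker haven't moved. Time to hand in.

```bash
python3 -m jog '[[0,0,-0.02,0,0.045],[0,0,-0.02,0,0.045],[0,0,-0.02,0,0.045]]'; python3 -c "
from bench import r
print(r.close_job())"
```

```text
time: 22.8
ee_pos: [0.5027, 0.2741, 0.2612]
eef_rot: [1.0, -0.03, -0.0, -0.0]
ft_force: [-0.5, 0.5, -0.2]
width: 0.045
grip_force: 0.0
the job is handed in; nothing more can be done
None
```

The red, black and amber screwdrivers are in their own cut-outs and released; the last pictures show all three seated and the files and marker where they were. I handed the job in at about 23 s, and it returned no verdict.

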